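Reload the reagent row in reverse order

TASK

Move the three capped tubes and the white bottle from the grey rack to the green rack, one to a pocket, so that the row reads in the reverse order: what stands nearest the robot in the grey rack ends up farthest from it in the green one, and so on. Keep each one upright and set it down in its pocket without dropping it; the coloured tags stay on the grey rack and show what stood where.

Things in the scene. Friction and masses are not known exactly. Their poses are not given: they have to be found in the camera images.
- old_rack: grey rack that holds the row at the start, left or right of the other: fixed, 266 mm long (x; +x end far from the robot), 88 wide (y), 30 high; a row of four 56 x 56 mm pockets, 22 deep (floor 8 mm above the bench), centres at x = +93, +31, -31, -93, y = 0 mm in its frame. Origin: on the bench, under the middle of the row. Flat ledge along the -y side. Yaw -0.75 to -0.35. 
- new_rack: green rack, empty at the start: fixed, 266 mm long (x; +x end far from the robot), 88 wide (y), 30 high; a row of four 56 x 56 mm pockets, 22 deep (floor 8 mm above the bench), centres at x = +93, +31, -31, -93, y = 0 mm in its frame. Origin: on the bench, under the middle of the row. Flat ledge along the -y side. Yaw -0.75 to -0.35. A tall black instrument stands behind (from world x = 0.70 m).
- red_tube: white round screw tube with red cap, upright in a pocket of the grey rack; body diameter 31 mm up to 101 mm, cap diameter 35 up to its top at 113 mm. Origin: centre of its underside, z up. 20 to 42 g. Grip the body just below the cap, one finger on either side of the row (along the row the gaps between neighbours are about 20 to 30 mm).
- orange_tube: white round screw tube with orange cap, upright in a pocket of the grey rack; body diameter 31 mm up to 102 mm, cap diameter 35 up to its top at 114 mm. Origin: centre of its underside, z up. 20 to 42 g. Grip the body just below the cap, one finger on either side of the row (along the row the gaps between neighbours are about 20 to 30 mm).
- blue_tube: white round screw tube with blue cap, upright in a pocket of the grey rack; body diameter 31 mm up to 105 mm, cap diameter 35 up to its top at 117 mm. Origin: centre of its underside, z up. 20 to 42 g. Grip the body just below the cap, one finger on either side of the row (along the row the gaps between neighbours are about 20 to 30 mm).
- white_bottle: white round bottle with a white cap and a green label band, upright in a pocket of the grey rack; body diameter 44 mm, narrowing to the shoulder, body top at 70 mm; cap diameter 25.6 mm up to its top at 90 mm. Origin: centre of its underside, z up. 70 to 140 g. Grip the cap (about 80 mm up), one finger on either side of the row.
- red_tag: flat red tag, 34 x 16 x 4 mm, fixed on the ledge of the grey rack, 42 mm to the right (rack -y) of the centre of the pocket where the red-capped tube stands at the start: it still shows that place when the pocket is empty. Origin: centre of its underside. It does not move.
- orange_tag: flat orange tag, 34 x 16 x 4 mm, fixed on the ledge of the grey rack, 42 mm to the right (rack -y) of the centre of the pocket where the orange-capped tube stands at the start: it still shows that place when the pocket is empty. Origin: centre of its underside. It does not move.
- blue_tag: flat blue tag, 34 x 16 x 4 mm, fixed on the ledge of the grey rack, 42 mm to the right (rack -y) of the centre of the pocket where the blue-capped tube stands at the start: it still shows that place when the pocket is empty. Origin: centre of its underside. It does not move.
- white_tag: flat white tag, 34 x 16 x 4 mm, fixed on the ledge of the grey rack, 42 mm to the right (rack -y) of the centre of the pocket where the white bottle stands at the start: it still shows that place when the pocket is empty. Origin: centre of its underside. It does not move.

How it is judged:
At the end, for the whole second after the job is handed in: Each of the four stands upright (within 7 degrees), released and at rest, on the floor of the green rack's pocket that mirrors its starting pocket (nth from the near end becomes nth from the far end), within 14 mm of the pocket's centre along each side of the rack (((x of red_tag in the frame of old_rack between 0.073 and 0.113 m and x of red_tube in the frame of new_rack between -0.107 and -0.079 m) or (x of red_tag in the frame of old_rack between 0.011 and 0.051 m and x of red_tube in the frame of new_rack between -0.045 and -0.017 m) or (x of red_tag in the frame of old_rack between -0.051 and -0.011 m and x of red_tube in the frame of new_rack between 0.017 and 0.045 m) or (x of red_tag in the frame of old_rack between -0.113 and -0.073 m and x of red_tube in the frame of new_rack between 0.079 and 0.107 m)) and y of red_tube in the frame of new_rack between -0.014 and 0.014 m and z of red_tube in the frame of new_rack between 0.003 and 0.014 m and angle between each of red_tube, orange_tube, blue_tube, white_bottle's own z axis and vertical below 0.12 rad and linear speed of each of red_tube, orange_tube, blue_tube, white_bottle below 0.03 m/s and ((x of orange_tag in the frame of old_rack between 0.073 and 0.113 m and x of orange_tube in the frame of new_rack between -0.107 and -0.079 m) or (x of orange_tag in the frame of old_rack between 0.011 and 0.051 m and x of orange_tube in the frame of new_rack between -0.045 and -0.017 m) or (x of orange_tag in the frame of old_rack between -0.051 and -0.011 m and x of orange_tube in the frame of new_rack between 0.017 and 0.045 m) or (x of orange_tag in the frame of old_rack between -0.113 and -0.073 m and x of orange_tube in the frame of new_rack between 0.079 and 0.107 m)) and y of orange_tube in the frame of new_rack between -0.014 and 0.014 m and z of orange_tube in the frame of new_rack between 0.003 and 0.014 m and ((x of blue_tag in the frame of old_rack between 0.073 and 0.113 m and x of blue_tube in the frame of new_rack between -0.107 and -0.079 m) or (x of blue_tag in the frame of old_rack between 0.011 and 0.051 m and x of blue_tube in the frame of new_rack between -0.045 and -0.017 m) or (x of blue_tag in the frame of old_rack between -0.051 and -0.011 m and x of blue_tube in the frame of new_rack between 0.017 and 0.045 m) or (x of blue_tag in the frame of old_rack between -0.113 and -0.073 m and x of blue_tube in the frame of new_rack between 0.079 and 0.107 m)) and y of blue_tube in the frame of new_rack between -0.014 and 0.014 m and z of blue_tube in the frame of new_rack between 0.003 and 0.014 m and ((x of white_tag in the frame of old_rack between 0.073 and 0.113 m and x of white_bottle in the frame of new_rack between -0.107 and -0.079 m) or (x of white_tag in the frame of old_rack between 0.011 and 0.051 m and x of white_bottle in the frame of new_rack between -0.045 and -0.017 m) or (x of white_tag in the frame of old_rack between -0.051 and -0.011 m and x of white_bottle in the frame of new_rack between 0.017 and 0.045 m) or (x of white_tag in the frame of old_rack between -0.113 and -0.073 m and x of white_bottle in the frame of new_rack between 0.079 and 0.107 m)) and y of white_bottle in the frame of new_rack between -0.014 and 0.014 m and z of white_bottle in the frame of new_rack between 0.003 and 0.014 m); the robot touches nothing.
It fails at once if a tube or the bottle is tipped more than 40 degrees (angle between any of red_tube, orange_tube, blue_tube, white_bottle's own z axis and vertical above 0.7 rad).
It fails at once if a tube or the bottle is dropped (faster than 0.8 m/s within 30 mm of the bench) ((height (world z) of red_tube below 0.03 m and linear speed of red_tube above 0.8 m/s) or (height (world z) of orange_tube below 0.03 m and linear speed of orange_tube above 0.8 m/s) or (height (world z) of blue_tube below 0.03 m and linear speed of blue_tube above 0.8 m/s) or (height (world z) of white_bottle below 0.03 m and linear speed of white_bottle above 0.8 m/s)).
It also fails if it takes over 102 s, if anything falls off the work surface, if the arm or the gripper's body presses on something with over 40 N, if the wrist force passes 120 N, or if a joint passes its speed limit or range.

ROBOT

A 7-joint arm with a two-finger parallel gripper is mounted at the origin on a cart in front of the work surface, level with it; the furniture and walls round the work are solid. World frame = base frame: x ahead of the robot, y to its left, z up, the work surface at z = 0. Lengths are in m, angles in rad, forces in N, time in s.
With the tool pointing down it reaches from about 0.425 to 0.875 m from the base axis. Payload 8.4 kg.
Tool frame: the origin (TCP) lies at the very end of the fingers, on their centre line; the grasp point (between the pads) lies env.tcp_to_grasp behind it (env.tcp_to_grasp is the distance from the TCP to the grasp point, in m); z points along the fingers, y is the line along which they close (so a half turn about z gives the same grasp; the last joint's range is limited). The gripper opens to 85 mm and grips with 20 to 120 N. Pads are 22 mm wide; open, the fingers measure 114 mm over their backs; the gripper's body (76 mm by 85 mm) begins 54 mm behind the grasp point. The pads swing forward as they close: fully open they stand 13 mm farther back than shut.
Start: joints at [-1.424, 0.333, 0.04, 1.465, -0.013, 1.343, -0.059], TCP at [0.158, 0.63, 0.231] pointing down, gripper open.
Joint ranges: [-2.58, 2.58], [-0.38, 2.09], [-1.3, 1.39], [0.25, 2.4], [-1.5, 4.64], [0.08, 2.09], [-2.65, 2.65]. Speed limits (rad/s): [2.22, 2.22, 2.79, 2.79, 3.14, 3.14, 3.14].

INTERFACE

Orientations are given as a rotation vector (axis times angle).
In Python, from station import env, readout, cams gives the robot as it stands. Calls block until the motion is done:
- env.goto(position, orientation): joint-space move of the TCP to a pose.
- env.movel(position, vel=0.15, rotation=None): straight line of the TCP; rotation=None keeps the orientation; vel is the mean speed in m/s.
- env.movej(angles): joint-space move.
- env.move_gripper(opening, grip_force=None): finger opening in m; grip_force is the grip in N (None keeps the last); returns when the fingers have stopped.
- env.sleep(seconds).
- env.solve_ik(position, orientation): joint angles nearest the present ones, or None.
- readout.read_state(): the state.
- cams.capture(name): name is "side" or "top"; returns a dict with "image" (384x512x3 uint8, red, green, blue), "depth" (384x512 float32, m along the optical axis (not along the pixel's ray), 0 where there is no reading), "intrinsics" (3x3 intrinsics, pixels), "k1" (the pictures are not rectified: a ray, as slopes to the right and down, at radius r is drawn at 1 + k1 r^2 times it, then the intrinsics apply), "R" (3x3) and "t" (3): a world point X has camera coordinates R X + t. Camera axes: x right, y down, z forward; pixel columns grow to the right and rows downward; lengths in m; the calibration is good to about 2 mm. A picture is of the moment at which its call begins.
A pose or a line that the arm cannot do raises env.IKError and nothing moves.
- env.finish_job(): hands the job in; it is judged then, once.
The state is a dict: "clock": time; "qpos": joint angles; "dq": joint speeds; "joint_efforts": joint torques, N m; "tcp_pos": TCP position; "eef_rot": TCP orientation; "contact_force": force on the tool from outside, world axes, zero at the start; "torque": the same for the moment, N m; "width": finger opening in m; "gripper_force": force on a finger pad.
Only numpy, scipy, OpenCV 4.12 (cv2) and the standard library are available. Lean on these libraries where they do the work, as an engineer would, in place of code of your own. Each camera call takes 0.05 s, during which the arm holds its last target. There are 200 camera calls.

## Working session

There is one attempt and no reset: what is moved stays moved. The work goes in short steps, each a Python script; the robot and the scene stay as the last script left them, time stands still between calls to the robot, and variables do not carry over. Pictures are saved under pics/ and viewed, at most 14 in all, crops included, and the job is handed in when it is done.

```bash
mkdir -p pics; python3 - <<'E'
from station import env, readout, cams
import cv2,numpy as np
s=readout.read_state(); print(s['clock'],s['tcp_pos'],s['eef_rot'],s['width'],env.tcp_to_grasp)
for n in ('top','side'):
    c=cams.capture(n); cv2.imwrite(f'pics/{n}0.png',c['image'][:,:,::-1]); np.savez(f'{n}0.npz',**c)
    print(n,c['k1'],-c['R'].T@c['t'],c['intrinsics'][0],c['R'][2])
E
```

```text
0.0 [0.15806944 0.6299978  0.23038036] [-3.85077492e-01 -3.11783009e+00  2.67485183e-03] 0.08565363036243502 0.0187
top -0.05419541573485736 [ 0.38097011 -0.18723175  1.02153231] [426.92841884   0.         254.32156513] [ 0.13895559  0.00924033 -0.9902555 ]
side -0.048285518158951525 [0.169003   0.18445699 0.77986545] [484.70650579   0.         253.23241332] [ 0.35871998 -0.42163472 -0.83279297]
```

View pics/top0.png

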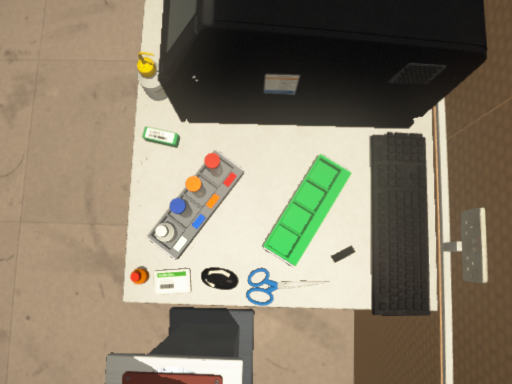

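View pics/side0.png

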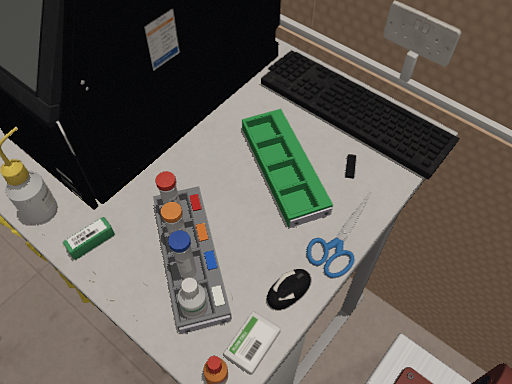

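```bash
cat > vis.py <<'E'
import cv2,numpy as np
def cloud(c):
    h,w=c['depth'].shape; u,v=np.meshgrid(np.arange(w),np.arange(h))
    p=np.stack([u,v],-1).reshape(-1,1,2).astype(np.float64)
    n=cv2.undistortPoints(p,c['intrinsics'],np.array([float(c['k1']),0,0,0])).reshape(h,w,2)
    d=c['depth'][...,None]; X=np.concatenate([n*d,d],-1)
    X=(X-c['t'])@c['R']; X[c['depth']==0]=np.nan
    return X,cv2.cvtColor(c['image'],cv2.COLOR_RGB2HSV).astype(int)
def rect(P):
    (cx,cy),(w,h),a=cv2.minAreaRect(P.astype(np.float32)); a=np.radians(a)
    if w<h: w,h=h,w; a+=np.pi/2
    a=(a+np.pi/2)%np.pi-np.pi/2
    return np.array([cx,cy]),w,h,a
def hsvm(H,lo,hi,s=120,v=60): return (H[...,0]>=lo)&(H[...,0]<=hi)&(H[...,1]>s)&(H[...,2]>v)
E
python3 - <<'E'
from vis import *
from scipy import ndimage as nd
big=lambda m:(lambda l,n: l==1+np.argmax(nd.sum(m,l,range(1,n+1))))(*nd.label(m))
for n in('top','side'):
    c=dict(np.load(n+'0.npz')); X,H=cloud(c); Z=X[...,2]
    tab=(X[...,0]>.3)&(X[...,0]<.7)&(H[...,1]<40)&(abs(Z)<.015); print(n,'bench z',np.median(Z[tab]))
    g=big(hsvm(H,50,75)&(X[...,1]<0.05+1)&(Z<.05)); 
    P=X[g&(Z>.024)&(Z<.036)]; print('green rim',rect(P[:,:2]),len(P),np.median(P[:,2]))
    ctr,w,h,a=rect(P[:,:2]); R=np.array([[np.cos(a),-np.sin(a)],[np.sin(a),np.cos(a)]])
    F=X[g&(Z<.016)&(Z>0.002)]; q=(F[:,:2]-ctr)@R
    q=q[(abs(q[:,0])<.125)]; 
    print('floor hist y',np.histogram(q[:,1],np.arange(-.05,.051,.005))[0]); print('floor hist x',np.histogram(q[:,0],np.arange(-.13,.131,.01))[0])
    gy=big((H[...,1]<45)&(H[...,2]<170)&(Z>.02)&(Z<.036)&(X[...,0]<.68)&(X[...,0]>.25))
    P=X[gy]; print('grey rim',rect(P[:,:2]),len(P))
    for nm,lo,hi in(('red',0,4),('orange',9,18),('blue',100,125)):
        m=hsvm(H,lo,hi)&(X[...,0]<.68)&(X[...,0]>.3)
        t=big(m&(Z>.025)&(Z<.045)); cp=big(m&(Z>.10)&(Z<.125))
        print(nm,'tag',X[t].mean(0),t.sum(),'cap',X[cp].mean(0),cp.sum(),rect(X[cp][:,:2])[0])
    cp=big((H[...,1]<40)&(Z>.082)&(Z<.097)&(X[...,0]<.55)&(X[...,0]>.3)); print('white',X[cp].mean(0),cp.sum(),rect(X[cp][:,:2])[:3])
E
```

```text
top bench z 0.0006775419717361068
green rim (array([ 0.50219887, -0.30288947]), 0.2554251551628113, 0.08558719605207443, np.float64(-0.5315363938063076)) 1697 0.030363410172720658
floor hist y [  0   0   0   0   0   0  91 188 184 186 186 188 185 186 187 185 183  94
   0   0]
floor hist x [  0  93 101 101 101 101  66  59  97  96  99  96  82  24  94  90  96  88
  92   2  85  90  92  87  93  18]
grey rim (array([ 0.46101227, -0.00635631]), 0.13907992839813232, 0.08802248537540436, np.float64(-0.6185503221556568)) 626
red tag [ 0.56676079 -0.11768294  0.03433328] 99 cap [ 0.59042636 -0.08468849  0.12124192] 171 [ 0.59117323 -0.08497103]
orange tag [ 0.51476179 -0.07996623  0.03407088] 108 cap [ 0.53847068 -0.04654331  0.12193064] 198 [ 0.53903908 -0.04609066]
blue tag [ 0.46605266 -0.0491574   0.03419496] 93 cap [ 0.49419527 -0.02112206  0.12378539] 17 [ 0.49387059 -0.02152725]
white [0.44581328 0.02619454 0.09569916] 9 (array([0.44519052, 0.02542983]), 0.007124551571905613, 0.0066050379537045956)
side bench z -0.0003830765612247202
green rim (array([ 0.50160784, -0.301287  ]), 0.2599891
[... 218 characters left out ...]
12 119 124   0  56 109 104 106 143   1  19  96  95  95
 119  28   1  72  83  83  91  69]
grey rim (array([ 0.50759172, -0.0380888 ]), 0.261146605014801, 0.08862123638391495, np.float64(-0.6156620573744389)) 2420
red tag [ 0.56572878 -0.11631733  0.03317091] 141 cap [ 0.58799378 -0.08093795  0.11937317] 310 [ 0.58942348 -0.08222367]
orange tag [0.32859859 0.08820319 0.04060242] 214 cap [ 0.53620193 -0.04290718  0.12055561] 356 [ 0.53774524 -0.04430017]
blue tag [ 0.46465745 -0.04735341  0.03363682] 165 cap [ 0.48629303 -0.01345967  0.12314726] 235 [ 0.48883992 -0.01426185]
white [0.42984652 0.02948506 0.09144865] 100 (array([0.43144569, 0.02841566]), 0.02474006824195385, 0.013716665096580982)
```

```bash
cat > rob.py <<'E'
from station import env, readout, cams
import numpy as np
from scipy.spatial.transform import Rotation as Ro
G=(np.array([.507,-.2930]),-.530); O=(np.array([.5134,-.0305]),-.613)
def pocket(r,x): return r[0]+x*np.array([np.cos(r[1]),np.sin(r[1])])
def rot(yaw,flip=0):
    y=np.array([-np.sin(yaw),np.cos(yaw),0])*(1-2*flip); z=np.array([0,0,-1.])
    return Ro.from_matrix(np.stack([np.cross(y,z),y,z],1)).as_rotvec()
def P(xy,z): return np.array([xy[0],xy[1],z])
UP=.235
def st(tag=''):
    s=readout.read_state(); print(tag,round(s['clock'],1),np.round(s['tcp_pos'],4),'w',round(s['width'],4),'F',np.round(s['contact_force'],1),'q',np.round(s['qpos'],2))
def pick(xy,z,force,flip):
    env.move_gripper(.085); env.goto(P(xy,UP),rot(O[1],flip)); st('above')
    env.movel(P(xy,z),vel=.12); st('down')
    env.move_gripper(.0,grip_force=force); st('closed')
    env.movel(P(xy,z+.15),vel=.12); st('lifted')
def place(x,z,flip):
    t=pocket(G,x)
    env.movel(P(t,z+.15),vel=.18,rotation=rot(G[1],flip)); st('over')
    env.movel(P(t,z+.03),vel=.15); env.movel(P(t,z+.001),vel=.05); st('set')
    env.move_gripper(.07); st('open'); env.movel(P(t,UP),vel=.2); st('up')
E
python3 - <<'E'
from vis import *; from rob import *
for n in('top','side'):
    X,H=cloud(dict(np.load(n+'0.npz'))); Z=X[...,2]
    m=(H[...,1]<60)&(Z>.088)&(Z<.105)&(np.hypot(X[...,0]-.437,X[...,1]-.024)<.03); print(n,m.sum(),X[m].mean(0),rect(X[m][:,:2])[:3])
for k in(0,1):
    q=[env.solve_ik(P(pocket(r,x),UP),rot(r[1],k)) for r in(O,G) for x in(.093,-.093)]
    print(k,[None if a is None else np.round(a,2) for a in q])
E
```

```text
top 107 [0.43740481 0.02182264 0.09735344] (array([0.43734065, 0.0220337 ]), 0.02409406192600727, 0.02280019037425518)
side 229 [0.43479863 0.0249641  0.09615296] (array([0.43562829, 0.02414346]), 0.025024237111210823, 0.023200316354632378)
0 [array([-0.78,  0.35,  1.07,  1.64, -0.31,  1.34,  1.3 ]), array([-0.98, -0.2 ,  0.74,  1.97,  0.14,  1.32,  0.67]), array([ 0.15,  0.41,  0.42,  1.4 , -0.17,  1.37,  1.62]), array([-0.76, -0.09,  1.17,  1.87,  0.08,  1.3 ,  1.42])]
1 [array([-0.86,  0.42,  1.22,  1.64, -0.41,  1.37, -1.76]), array([ 0.65, -0.09, -0.74,  1.91, -0.06,  1.3 , -2.26]), array([-0.29,  0.66,  1.21,  1.42, -0.61,  1.48, -1.2 ]), array([ 0.02, -0.01,  0.42,  1.85,  0.  ,  1.3 , -1.67])]
```

```bash
python3 - <<'E'
from rob import *; import cv2
pick(np.array([.5895,-.0838]),.095-.0187,35,0)
c=cams.capture('side'); cv2.imwrite('pics/s1.png',c['image'][:,:,::-1])
E
```

```text
above 3.2 [ 0.5897 -0.0827  0.2348] w 0.0849 F [ 0.1  0.2 -0.7] q [-0.78  0.35  1.07  1.64 -0.31  1.34  1.3 ]
down 4.7 [ 0.59   -0.0839  0.077 ] w 0.0851 F [ 0.1  0.7 -0.3] q [-0.67  0.51  0.95  1.81 -0.47  1.07  1.41]
closed 5.3 [ 0.5898 -0.0838  0.0766] w 0.0334 F [-0.1  0.4  2.5] q [-0.67  0.51  0.95  1.81 -0.47  1.07  1.41]
lifted 6.7 [ 0.5891 -0.0837  0.2256] w 0.0334 F [ 0.4 -0.3 -0. ] q [-0.77  0.36  1.06  1.65 -0.32  1.33  1.3 ]
```

View pics/s1.png

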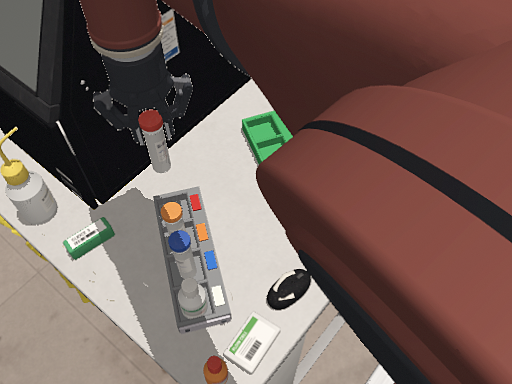

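The side picture shows the red tube held upright below the gripper at about (155,140), clear of the rack. The other three are undisturbed at (172,212), (180,241) and (192,292).

```bash
python3 - <<'E'
from rob import *; import cv2
place(-.093,.0763,0)
pick(np.array([.538,-.0463]),.096-.0187,35,0)
c=cams.capture('top'); cv2.imwrite('pics/t2.png',c['image'][:,:,::-1]); np.savez('t2.npz',**c)
E
```

```text
over 8.1 [ 0.4273 -0.2453  0.2263] w 0.0332 F [ 0.2 -0.2  0.7] q [-0.79 -0.08  1.2   1.89  0.07  1.29  1.43]
set 9.8 [ 0.4265 -0.2461  0.0771] w 0.0337 F [-1.2 -0.1  0. ] q [-0.56  0.29  1.14  2.06 -0.32  0.98  1.78]
open 10.3 [ 0.4268 -0.2459  0.0773] w 0.0701 F [0.3 0.  0.3] q [-0.56  0.29  1.14  2.06 -0.32  0.98  1.78]
up 11.2 [ 0.4262 -0.2458  0.234 ] w 0.07 F [-0.   0.8 -0.5] q [-0.83 -0.11  1.22  1.87  0.1   1.31  1.4 ]
above 12.4 [ 0.5375 -0.0483  0.2351] w 0.0852 F [ 0.2 -1.1  1.1] q [-0.91  0.14  1.02  1.77 -0.12  1.3   1.09]
down 13.9 [ 0.5385 -0.0463  0.0779] w 0.0851 F [0.1 0.9 0.2] q [-0.78  0.35  0.92  1.94 -0.33  1.    1.26]
closed 14.4 [ 0.5383 -0.0463  0.0776] w 0.0334 F [0.3 0.7 3.3] q [-0.78  0.35  0.92  1.94 -0.34  1.    1.26]
lifted 15.8 [ 0.5376 -0.0463  0.2266] w 0.0336 F [ 0.4 -0.4 -0.3] q [-0.91  0.15  1.02  1.78 -0.13  1.29  1.1 ]
```

View pics/t2.png

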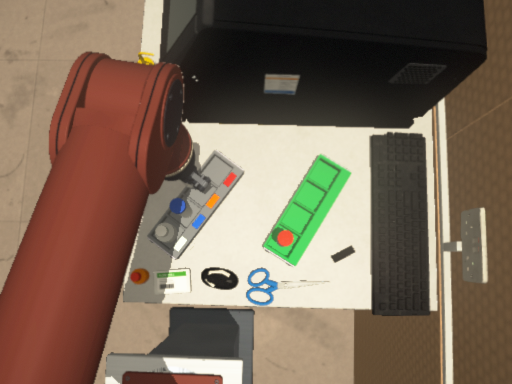

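The top picture shows the red cap in the nearest green pocket at (285,238). The orange tube is hidden in the gripper, and blue and white are still in place. Next I'll check the red position numerically and continue.

```bash
cat > chk.py <<'E'
from vis import *; from rob import G
def chk(c):
    X,H=cloud(c); R=np.array([[np.cos(G[1]),-np.sin(G[1])],[np.sin(G[1]),np.cos(G[1])]])
    for x in(.093,.031,-.031,-.093):
        q=(X[...,:2]-G[0])@R; m=(abs(q[...,0]-x)<.031)&(abs(q[...,1])<.031)&(X[...,2]>.088)&(X[...,2]<.14)
        if m.sum()>30: print(x,m.sum(),np.round(rect(q[m])[0]-[x,0],4),'top z',np.round(np.percentile(X[m][:,2],80),4))
E
python3 - <<'E'
from chk import *; from rob import *
chk(dict(np.load('t2.npz')))
place(-.031,.0773,0)
pick(np.array([.4885,-.0135]),.098-.0187,35,0)
place(.031,.0793,0)
c=cams.capture('top'); cv2.imwrite('pics/t3.png',c['image'][:,:,::-1]); chk(c)
E
```

```text
-0.093 207 [0.0021 0.0005] top z 0.1228
over 17.3 [ 0.4806 -0.2765  0.2272] w 0.0334 F [ 0.   0.1 -0. ] q [-0.51  0.23  1.11  1.75 -0.21  1.3   1.69]
set 19.0 [ 0.48   -0.2774  0.078 ] w 0.0332 F [-0.1 -0.1 -1.3] q [-0.36  0.42  0.99  1.91 -0.41  1.03  1.84]
open 19.5 [ 0.4803 -0.2773  0.0784] w 0.07 F [ 0.4 -0.4  0.6] q [-0.36  0.42  0.99  1.91 -0.41  1.03  1.84]
up 20.4 [ 0.4798 -0.2768  0.234 ] w 0.0702 F [-0.3  0.5 -0.1] q [-0.52  0.22  1.12  1.74 -0.21  1.31  1.69]
above 21.7 [ 0.4887 -0.0145  0.2351] w 0.0848 F [ 0.2  0.1 -0. ] q [-1.3  -0.13  1.19  1.88  0.12  1.31  0.81]
down 23.2 [ 0.4889 -0.0134  0.0799] w 0.0849 F [ 0.4 -0.3  0.1] q [-1.08  0.28  1.17  2.06 -0.32  0.99  1.2 ]
closed 23.7 [ 0.4888 -0.0135  0.0796] w 0.0329 F [-0.1  0.7  3.8] q [-1.08  0.29  1.16  2.06 -0.32  0.99  1.2 ]
lifted 25.1 [ 0.4881 -0.0137  0.2287] w 0.0334 F [ 0.  -0.6  0.3] q [-1.33 -0.13  1.22  1.89  0.12  1.3   0.81]
over 26.9 [ 0.534  -0.3078  0.2293] w 0.033 F [ 0.4 -0.  -0.5] q [-0.38  0.44  1.13  1.59 -0.41  1.36  1.83]
set 28.6 [ 0.5336 -0.3087  0.08  ] w 0.0332 F [-1.   0.4 -0.7] q [-0.3   0.58  1.01  1.76 -0.54  1.11  1.93]
open 29.1 [ 0.5338 -0.3087  0.0803] w 0.07 F [-0.1  0.2  0.3] q [-0.3   0.58  1.01  1.75 -0.54  1.11  1.93]
up 30.0 [ 0.5334 -0.3082  0.2338] w 0.0701 F [ 0.2 -0.2 -1. ] q [-0.38  0.44  1.13  1.59 -0.4   1.37  1.83]
```

View pics/t3.png

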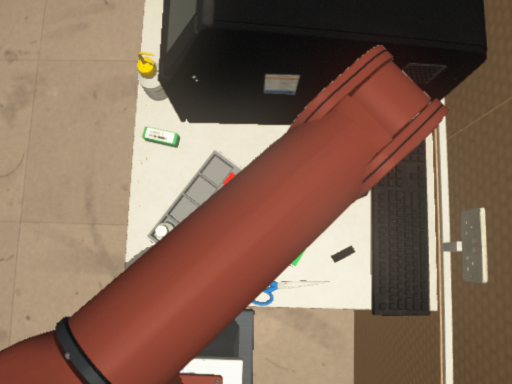

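The arm hides the green rack in this picture. Three grey pockets are empty and the bottle stands at (162,232). Next is the bottle.

```bash
python3 - <<'E'
from chk import *; from rob import *
pick(np.array([.4366,.0232]),.091-.0187,50,0)
env.sleep(.1)
for n in('top','side'):
    c=cams.capture(n); cv2.imwrite(f'pics/{n}4.png',c['image'][:,:,::-1]); print(n); chk(c)
E
```

```text
above 31.6 [0.4369 0.0222 0.2348] w 0.0852 F [0.7 0.2 0.4] q [-0.4  -0.12  0.23  1.95  0.03  1.31  0.78]
down 33.1 [0.4371 0.0233 0.0729] w 0.0851 F [-0.2 -0.3  0.6] q [-0.39  0.05  0.25  2.15 -0.02  0.94  0.82]
closed 33.7 [0.4369 0.0233 0.0726] w 0.024 F [ 0.2 -0.   3.2] q [-0.39  0.05  0.25  2.15 -0.02  0.94  0.82]
lifted 35.1 [0.4362 0.0231 0.2215] w 0.0242 F [-0.3  0.6 -0.5] q [-0.4  -0.11  0.23  1.97  0.03  1.28  0.78]
top
0.031 223 [ 0.0022 -0.0006] top z 0.1268
-0.031 211 [-0.0001  0.0006] top z 0.1238
-0.093 206 [0.0022 0.0004] top z 0.1227
side
0.031 396 [0.0001 0.0002] top z 0.1247
-0.031 395 [-0.0016  0.0016] top z 0.1219
-0.093 417 [-0.0008  0.0012] top z 0.1208
```

View pics/side4.png

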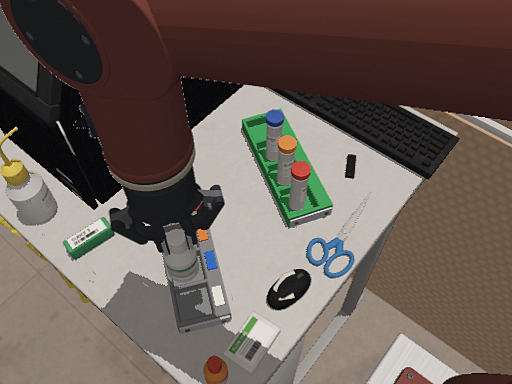

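The bottle hangs upright from the gripper at (180,255). Red (300,190), orange (287,160) and blue (274,130) stand in the green rack, with only the far pocket free.

```bash
python3 - <<'E'
from chk import *; from rob import *
place(.093,.0723,0)
env.goto(P([.45,.1],.25),rot(O[1],0)); env.sleep(.5); st('clear')
for n in('top','side'):
    c=cams.capture(n); cv2.imwrite(f'pics/{n}5.png',c['image'][:,:,::-1]); print(n); chk(c)
E
```

```text
over 37.7 [ 0.5873 -0.3393  0.2225] w 0.0237 F [-0.2 -0.6 -1.3] q [ 0.07  0.43  0.54  1.42 -0.22  1.35  1.66]
set 39.4 [ 0.5871 -0.34    0.0728] w 0.0241 F [ 0.1  0.2 -0.5] q [ 0.1   0.55  0.5   1.58 -0.28  1.09  1.71]
open 39.9 [ 0.5872 -0.34    0.0733] w 0.07 F [-0.7  0.3 -0.2] q [ 0.1   0.55  0.5   1.58 -0.28  1.09  1.71]
up 40.8 [ 0.5868 -0.3396  0.2336] w 0.0703 F [-0.1 -0.4 -0.2] q [ 0.07  0.42  0.54  1.4  -0.22  1.37  1.66]
clear 43.0 [0.45   0.0999 0.25  ] w 0.0701 F [-0.5 -0.6 -0.1] q [-0.66 -0.08  0.33  1.89  0.03  1.33  0.62]
top
0.093 111 [0.0007 0.0001] top z 0.0996
0.031 225 [ 0.0016 -0.0007] top z 0.1269
-0.031 209 [0.0006 0.0006] top z 0.1237
-0.093 206 [0.0021 0.0005] top z 0.123
side
0.031 354 [-0.0019  0.0016] top z 0.1245
-0.031 401 [-0.0016  0.0013] top z 0.1217
-0.093 418 [-0.      0.0017] top z 0.1209
```

View pics/side5.png

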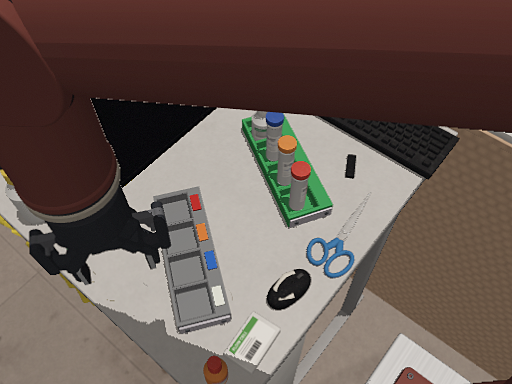

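All four stand in the green rack: bottle at the far end (260,125), then blue (274,130), orange (287,160) and red nearest (300,190). The measured cap centres are within about 2 mm of the pocket centres, and the cap heights match standing on the pocket floor.

```bash
python3 -c "
from station import env
print(env.finish_job())"
```

```text
the job is handed in; nothing more can be done
None
```

The job is handed in at about 43 s of the 102 s allowed: from far to near, the green rack now holds the white bottle, blue, orange and red, each upright and about 2 mm or less from its pocket centre by the cameras; the judge's verdict was not shown.

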